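# Knock up a text block in the drilling jig and lock the toggle clamp

### The arm

A 6-joint arm with a two-finger parallel gripper is mounted at the origin on a cart in front of the work surface, level with it; the furniture and walls round the work are solid. World frame = base frame: x ahead of the robot, y to its left, z up, the work surface at z = 0. Lengths are in mm, angles in rad, forces in N, time in s.
With the tool pointing down it reaches from about 275 to 750 mm from the base axis. Payload 10.2 kg.
Tool frame: the origin (TCP) lies between the finger pads; the fingertips stand 8 mm ahead of it and the grasp point (between the pads) lies 11 mm behind it; z points along the fingers, x is the direction in which the jaws open and shut, and the axes are right-handed (so a half turn about z gives the same grasp; the last joint's range is limited). The gripper opens to 85 mm and grips with 20 to 120 N. Pads are 22 mm wide; open, the fingers measure 114 mm over their backs; the gripper's body (76 mm by 85 mm) begins 54 mm behind the grasp point. The pads swing forward as they close: fully open they stand 13 mm farther back than shut.
Start: joints at [-1.485, 0.313, 1.498, -0, 1.331, -0.223], TCP at [159.543, -500.177, 213.494] pointing down, gripper open.
Joint ranges: [-2.94, 2.94], [-0.97, 2.17], [0.19, 2.56], [-1.23, 4.37], [0.02, 3.11], [-2.88, 2.88]. Speed limits (rad/s): [2.39, 2.39, 3.01, 3.14, 3.14, 3.14].

### API

Orientations are given as a unit quaternion [w, x, y, z].
In Python, from rig import sense, eyes, ctrl gives the robot as it stands.
- The arm moves only by the tool move_arm, never from a script. Its argument "rows" is a list that holds one entry, the list of rows, each a list of 5 numbers: the shift along the tool's x, y, z in mm, then the turn about the tool's z in units of 6 degrees (1.0 is 6 degrees), then the gripper command: -1 is shut, 1 is fully open, values between are in proportion. In form: [[[dx, dy, dz, roll, jaw], ...]]. A call has 1 to 12 rows; each row is the pose to reach, as a shift and turn from the pose measured when the call began, along the tool's axes at that moment; what a row does not reach only later rows make up. A row lasts 1/8 s, in which the tool goes at most 62.5 mm and 10.7 degrees, less where a joint would pass 70% of its speed; a pose out of reach is approached as far as the arm can. A call with a gripper value outside its range is refused whole. The fingers move at their own pace and stop on an object; "squeeze" is the grip in N (left out, the last holds). Time passes only in rows, so rows that repeat a pose let the fingers close. It gives the time, the measured TCP pose, the force and the opening at its end, in the units of the state.
- sense(): the state, without advancing time (a new reading comes with each control period).
- eyes.capture(name): name is "side" or "top" or "wrist"; returns a dict with "color" (400x640x3 uint8, blue, green, red), "vertical_fov" (degrees; the focal length in pixels is half the picture's height over the tangent of half this angle, whatever the lens; pixels are square), "cx", "cy" (the principal point, pixels), "xyz" and "attitude" of the camera in the world. Camera axes: x right, y down, z forward; pixel columns grow to the right and rows downward; lengths in mm; the calibration is good to about 2 mm. A picture is of the moment at which its call begins. There is no depth.
- ctrl.finish_job(): hands the job in, once; it reports no verdict.
The state is a dict: "time_s": time; "joints": joint angles; "dq": joint speeds; "tau": joint torques, N m; "eef_pos": TCP position; "ee_rot": TCP orientation; "force": force on the tool from outside, world axes, zero at the start; "wrist_torque": the same for the moment, N m; "grip_width": opening from 0.0 (shut) to 1.0 (fully open).
Only numpy, scipy, OpenCV 4.12 (cv2) and the standard library are available. Lean on these libraries where they do the work, as an engineer would, in place of code of your own. Each camera call takes 0.05 s, during which the arm holds its last target. There are 200 camera calls.

### The job

The sewn text block on the plywood drilling jig is to be held for drilling along its spine. With the fingertips, push the block across the jig until it sits square and tight against both the back stop (under the strip with the drill bushes) and the side stop next to the clamp, then push the black-gripped handle of the toggle clamp over past its dead centre, so that it locks upright and the rubber pad bears on the block. Push only: never lift the block, leave the tools lying round the jig where they are, and take the hand away at the end.

Things in the scene. Friction and masses are not known exactly. Their poses are not given: they have to be found in the camera images.
- jig: Drilling jig, fixed on the bench: plywood base 210 (x) x 345 (y) x 15 mm. Origin at the centre of its underside, on the bench top; x points to the back stop (away from the robot), y left, z up. Its front (-x) and left (+y) sides are open for pushing. Keep the fingertips above the 15 mm base. The toggle clamp stands at x = 0 on a riser right of the side stop (y = -67 to -143 mm).
- back_stop (a point): Foot of the back stop's face, middle of its length (jig x = 87, y = 50, z = 15 mm). Wooden bar along jig y, from y = -50 to 150 mm, face towards -x, top 63 mm above the bench. On it lies an aluminium strip with five drill bushes, 63 to 68 mm above the bench, reaching 22 mm out (-x) over the block's spine edge, 6 mm clear of it.
- side_stop (a point): Foot of the side stop's face, middle of its length (jig x = 14.5, y = -50, z = 15 mm). Wooden bar along jig x, from x = -43 to 72 mm, face towards +y, top 43 mm above the bench.
- stop_corner (a point): Corner where the faces of the two stops meet, on the plywood base (jig x = 87, y = -50, z = 15 mm). Axes as the jig's. The block is home when block_corner is here.
- text_block: White sewn text block, loose, flat on the jig base: 146 (x) x 200 (y) x 42 mm, 0.55 to 1 kg; a push of 2.5 to 7.5 N slides it (and turns it if off its middle). Origin at the centre of its underside; x points to the spine edge (to the back stop), y left; top 57 mm above the bench. Starts 12 to 26 mm short of the back stop, 10 to 24 mm from the side stop, turned up to 0.1 rad. Home, its centre is at jig x = 14, y = 50 mm.
- block_corner (a point): Lower corner of the text block at its spine edge and right-hand side (block x = 73, y = -100, z = 0 mm); axes as the block's.
- clamp_handle (a joint): Clamp handle's hinge angle. Leans 1.0 - q rad outward (jig -y) from vertical at value q. Open at 0, bar and pad raised; grows as the tip is pushed up and to jig +y. Pad meets the block at about 0.7; dead centre at 0.95; then it snaps on by itself to its stop at 1.07, 4 degrees past upright, and stays. Tip push: under 1 N, from 0.7 on a few N, at most about 6.
- handle_hinge (a point): Hinge axis of the clamp handle, on the mid-plane of the clamp (jig x = 0, y = -109, z = 50 mm); the axis runs along jig x.
- handle_tip (a point): Top end of the clamp handle on its centre line, 105 mm from the hinge axis. Black round grip, 18 mm in diameter over the last 60 mm; steel fork below. Open, the tip is 106 mm above the bench at jig y = -197 mm; locked, 154 mm above the bench at jig y = -101 mm. Fingers can go down freely just outside it (jig -y), and stay on that side of it while pushing.
- clamp_pad: Round rubber pad, 21 mm in diameter, on a sprung spindle (gives up to 9 mm, 4.5 N/mm) at the end of the clamp bar, which is 83 mm long from its pivot at jig y = -88, z = 85 mm. Origin at the centre of the pad's face. Open, it is raised clear of the block (about 120 mm above the bench); locked, it presses on the block's top at jig x = 0, y = -5 mm with about 6 N.
- sanding_block: Bystander: brown sanding block 42 x 90 x 28 mm, left of the jig near its back. Origin at the centre of its underside.
- awl: Bystander: awl with a wooden handle, 138 mm long, 27 mm high, right of the jig near its front, below the clamp handle's side. Origin at the centre of its underside.
- beeswax: Bystander: cake of beeswax 31 x 45 x 19 mm, right of the jig near its back. Origin at the centre of its underside.
- thread_reel: Bystander: brown thread reel, standing, 36 mm in diameter, 45 mm high, behind the jig. Origin at the centre of its underside.
- lead_weight: Bystander: dark weight with a wooden knob 50 x 85 x 60 mm, left of the jig at the back. Origin at the centre of its underside.
- eraser: Bystander: eraser in a dark blue sleeve, 21 x 42 x 13 mm, left of the jig near its front. Origin at the centre of its underside.
- thread_cone: Bystander: lying spool of white thread, 114 mm long, 43 mm in diameter, front left. Origin under its centre.

How it is judged:
By the outcome, as a careful person would: the job done as asked, in the order asked, and still so for the second after the job is handed in, with the robot touching nothing.
It also fails if it takes over 67 s, if anything falls off the work surface, if the arm or the gripper's body presses on something with over 40 N, if the wrist force passes 120 N, or if a joint passes its speed limit or range.

## Working session

There is one attempt and no reset: what is moved stays moved. The work goes in short steps, Python scripts to look and compute and a tool call to move; the robot and the scene stay as the last step left them, time stands still between calls to the robot, and variables do not carry over. Pictures are saved under pics/ and viewed, about 8 in all and at most 12, crops included, and the job is handed in when it is done.

Besides the shell and the picture viewer there is one more tool, called after "Call:" as name(argument=value, ...), one argument or row to a line, values as JSON. move_arm: Moves the arm, as the interface text tells. Its arguments: {"type":"object","properties":{"rows":{"type":"array","items":{"type":"array","items":{"type":"array","items":{"type":"number"}}}},"squeeze":{"type":"number"}},"required":["rows"]}

```bash
mkdir -p pics; ls; cat > h.py <<'E'
import numpy as np, cv2
from scipy.spatial.transform import Rotation as R
from rig import sense, eyes, ctrl
def rot(q): return R.from_quat([q[1],q[2],q[3],q[0]]).as_matrix()
def cam(c):
    a=np.array(c["attitude"],float)
    M=rot(a) if a.size==4 else a.reshape(3,3)
    f=200/np.tan(np.radians(c["vertical_fov"]/2)); return M,f,np.array(c["xyz"],float)
def px2w(c,u,v,z):
    M,f,p=cam(c); d=M@np.array([(u-c["cx"])/f,(v-c["cy"])/f,1]); return p+d*(z-p[2])/d[2]
def w2px(c,P):
    M,f,p=cam(c); q=(np.atleast_2d(P)-p)@M; return q[:,:2]/q[:,2:]*f+[c["cx"],c["cy"]]
E
python3 - <<'E'
from h import *
import pickle
s=sense(); print(s["time_s"],s["eef_pos"],s["ee_rot"])
for n in("top","side"):
    c=eyes.capture(n); cv2.imwrite(f"pics/{n}0.png",c["color"]); pickle.dump(c,open(n+"0.pkl","wb")); print(n,{k:v for k,v in c.items() if k!="color"})
E
```

```text
pics
0.0 [ 159.53145836 -499.86833563  212.92451947] [-5.05836197e-04  8.07444710e-01 -5.89942875e-01 -4.34872330e-04]
top {'vertical_fov': 53.601333705195294, 'cx': 323.87208353220603, 'cy': 195.40524135906458, 'xyz': array([ 556.10961014,   86.41380569, 1094.43253307]), 'attitude': array([-0.02769765,  0.71301978, -0.70040871,  0.01622549])}
side {'vertical_fov': 47.96882048130699, 'cx': 320.7960551822203, 'cy': 196.54172433483652, 'xyz': array([ 497.42961359, 1350.88305052,  617.59369932]), 'attitude': array([ 0.03183523, -0.04697086,  0.83091692, -0.55349555])}
```

View pics/top0.png

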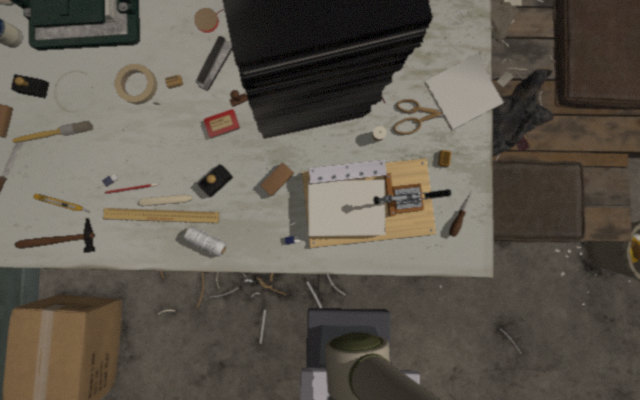

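View pics/side0.png

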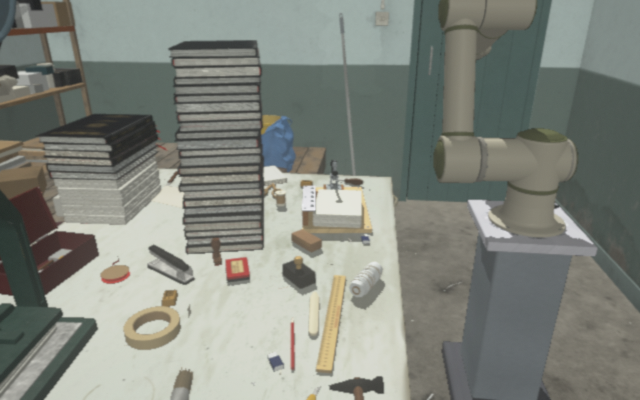

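Top view: the jig is at about (370,203) px, slightly turned, with the clamp handle tip near (450,193) and the stack of books behind it. I'll enlarge that area.

```bash
python3 - <<'E'
from h import *
im=cv2.imread("pics/top0.png")[145:255,280:480]
cv2.imwrite("pics/top0c.png",cv2.resize(im,None,fx=4,fy=4,interpolation=cv2.INTER_CUBIC))
E
```

```text
(no output)
```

View pics/top0c.png

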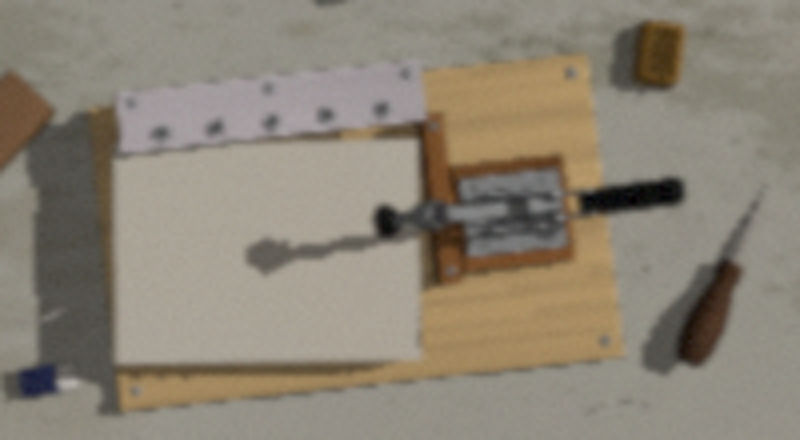

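Crop: base corners at about (588,55), (622,355), (122,412), (92,108); block top corners at about (420,358), (117,362), (422,138); handle tip near (680,190). I'll fit the poses.

```bash
cat > fit.py <<'E'
from h import *
import pickle
from scipy.optimize import least_squares
def fitpose(c,px,loc,x0,w=None):
    px=np.array(px,float); loc=np.array(loc,float)
    def f(t):
        M=R.from_euler("z",t[2]).as_matrix()
        return (w2px(c,loc@M.T+[t[0],t[1],0])-px).ravel()
    r=least_squares(f,x0,loss="soft_l1"); return r.x,r.fun.reshape(-1,2)
def full(p): return (np.array(p,float)+.5)/4-.5+[280,145]
E
python3 - <<'E'
from fit import *
c=pickle.load(open("top0.pkl","rb"))
j,r=fitpose(c,full([(588,55),(622,355),(122,412),(92,108),(122,153),(425,122),(680,190)]),
 [(105,-172.5,15),(-105,-172.5,15),(-105,172.5,15),(105,172.5,15),(65,150,68),(65,-50,68),(0,-197,106)],[430,0,0])
print("jig",j,r.round(1).tolist())
b,r=fitpose(c,full([(420,358),(117,362),(422,138)]),[(-73,-100,57),(-73,100,57),(73,-100,57)],[430,0,0])
print("block",b,r.round(1).tolist())
M=R.from_euler("z",j[2]).as_matrix()[:2,:2]
print("block in jig",M.T@(b[:2]-j[:2]),b[2]-j[2])
for n,p in dict(tip=(0,-197,106),hinge=(0,-109,50)).items(): print(n,M@np.array(p[:2])+j[:2])
s=sense();print(rot(s["ee_rot"]).round(3))
E
```

```text
jig [ 6.05802310e+02 -1.64128283e+01  1.26178798e-01] [[-0.2, -0.8], [1.0, 0.8], [-0.8, 0.2], [-1.4, -0.3], [-0.2, 0.2], [0.5, -0.4], [0.7, 0.2]]
block [591.69965528  43.30276602   6.30391771] [[0.8, 0.6], [-0.3, -0.3], [-0.4, -0.2]]
block in jig [-6.47567498 61.01559402] 6.1777389139883345
tip [ 630.59362696 -211.84668056]
hinge [ 619.51933319 -124.54627954]
[[ 0.304 -0.953 -0.   ]
 [-0.953 -0.304  0.001]
 [-0.001 -0.    -1.   ]]
```

```bash
cat > go.py <<'E'
from h import *
import sys
J=np.array([605.8,-16.4]); A=0.126
def state():
    s=sense(); Rt=rot(s["ee_rot"]); M=R.from_euler("z",A).as_matrix()
    p=M.T@(np.array(s["eef_pos"])-[*J,0]); f=M.T@np.array(s["force"]); T=M.T@Rt
    yaw=np.degrees(np.arctan2(T[1,0],T[0,0]))
    return s,p,f,T,yaw
def row(x,y,z,yaw):   # target in jig frame
    s,p,f,T,y0=state()
    d=T.T@(np.array([x,y,z])-p); t=-((yaw-y0+180)%360-180)/6
    print("t",s["time_s"],"at",p.round(1),"yaw",y0.round(1),"F",f.round(1),"grip",round(s["grip_width"],2),"q6",round(s["joints"][5],2)); print("row",d.round(1),t.round(2))
if __name__=="__main__": row(*map(float,sys.argv[1:]))
E
python3 go.py -125 45 213 -90
python3 - <<'E'
from go import *
import pickle
c=pickle.load(open("top0.pkl","rb"))
M=R.from_euler("z",A).as_matrix()
for n,U,z in [("sand",(52,112),28),("sand2",(5,165),28),("eraser",(60,365),13),("eraser2",(62,392),13),("awl",(765,190),5)]:
    u=(np.array(U)+.5)/4-.5+[280,145]; print(n,(M.T@(px2w(c,*u,z)-[*J,0])).round())
E
```

```text
t 0.1 at [-503.5 -423.6  213. ] yaw -79.5 F [ 0.8  0.1 -0.8] grip 1.0 q6 -0.22
row [-392.  -457.4    0.5] 1.75
sand [102. 195.  28.]
sand2 [ 70. 231.  28.]
eraser [-69. 209.  13.]
eraser2 [-87. 209.  13.]
awl [  -2. -284.    5.]
```

Call:
move_arm(
  rows=[
    [[-392, -457, 0, 1.75, 1], [-392, -457, 0, 1.75, 1], [-392, -457, 0, 1.75, 1], [-392, -457, 0, 1.75, 1], [-392, -457, 0, 1.75, 1], [-392, -457, 0, 1.75, 1], [-392, -457, 0, 1.75, 1], [-392, -457, 0, 1.75, 1], [-392, -457, 0, 1.75, 1], [-392, -457, 0, 1.75, 1], [-392, -457, 0, 1.75, 1], [-392, -457, 0, 1.75, 1]],
  ],
)

```text
time_s: 1.6
eef_pos: [475.4, 12.1, 213.3]
ee_rot: [-0.0, 0.75, -0.661, -0.001]
force: [0.3, 0.1, -0.6]
grip_width: 1.0
```

```bash
python3 go.py -125 45 60 -90
```

```text
t 1.6 at [-125.8   44.6  213.3] yaw -90.0 F [ 0.3  0.  -0.6] grip 1.0 q6 1.22
row [ -0.2  -0.9 153.3] -0.0
```

Call:
move_arm(
  rows=[
    [[0, 0, 60, 0, 1], [0, 0, 120, 0, 1], [0, 0, 165, 0, 1], [0, 0, 181, 0, 1], [0, 0, 181, 0, 1], [0, -10, 181, 0, 1], [0, -10, 181, 0, 1]],
  ],
)

```text
time_s: 2.48
eef_pos: [486.5, 13.1, 33.3]
ee_rot: [-0.001, 0.75, -0.661, 0.0]
force: [0.6, 0.1, 0.6]
grip_width: 1.003
```

```bash
python3 - <<'E'
from h import *
c=eyes.capture("wrist"); a=c["color"]
b=eyes.capture("side")["color"][160:260,270:400]
cv2.imwrite("pics/w1.png",np.vstack([a,cv2.resize(b[:40*0+100],(640,200*0+190))])[:590])
E
python3 go.py -70 45 32 -90
```

```text
t 2.575 at [-115.6   44.7   32.8] yaw -90.0 F [-0.2  0.8  0.9] grip 1.0 q6 1.23
row [ -0.4 -45.6   0.9] -0.0
```

View pics/w1.png

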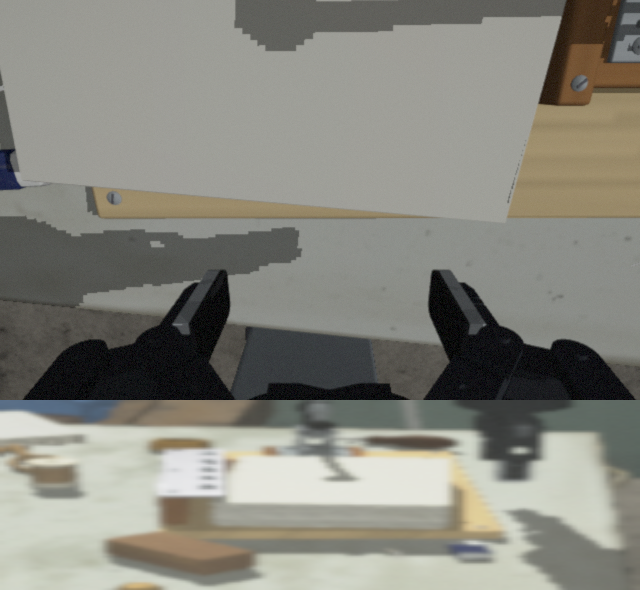

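Wrist view: the block's front edge is tilted with its right corner at (507,220) nearer the fingers, and both fingers stand clear in front. I'll start pushing.

Call:
move_arm(
  rows=[
    [[0, -6, 1, 0, 1], [0, -12, 1, 0, 1], [0, -16, 1, 0, 1], [0, -20, 1, 0, 1], [0, -24, 1, 0, 1], [0, -27, 1, 0, 1], [0, -30, 1, 0, 1], [0, -33, 1, 0, 1], [0, -36, 1, 0, 1], [0, -38, 1, 0, 1], [0, -39, 1, 0, 1], [0, -39, 1, 0, 1]],
  ],
)

```text
time_s: 4.08
eef_pos: [524.2, 18.3, 31.8]
ee_rot: [-0.0, 0.75, -0.661, -0.0]
force: [-1.1, -1.0, 0.1]
grip_width: 1.0
```

```bash
python3 go.py -70 45 32 -90
```

```text
t 4.075 at [-76.6  44.7  31.8] yaw -90.0 F [-1.2 -0.9  0.1] grip 1.0 q6 1.26
row [-0.3 -6.6 -0.2] -0.0
```

Call:
move_arm(
  rows=[
    [[0, -1.5, 0, 0, 1], [0, -3, 0, 0, 1], [0, -4, 0, 0, 1]],
  ],
)

```text
time_s: 4.45
eef_pos: [528.3, 18.8, 31.9]
ee_rot: [-0.0, 0.75, -0.661, -0.0]
force: [0.3, -0.4, -0.1]
grip_width: 0.999
```

Call:
move_arm(
  rows=[
    [[0, -1.5, 0, 0, 1], [0, -2.5, 0, 0, 1], [0, -2.5, 0, 0, 1]],
  ],
)

```text
time_s: 4.82
eef_pos: [530.8, 19.1, 31.8]
ee_rot: [-0.0, 0.75, -0.661, -0.0]
force: [0.5, 0.2, -0.5]
grip_width: 1.0
```

```bash
python3 go.py -70 45 32 -90
```

```text
t 4.825 at [-69.9  44.7  31.8] yaw -90.0 F [ 0.6  0.1 -0.5] grip 1.0 q6 1.26
row [-0.3  0.1 -0.2] -0.0
```

```bash
python3 - <<'E'
from h import *
import pickle
a=eyes.capture("wrist")["color"]; c=eyes.capture("top");pickle.dump(c,open("top1.pkl","wb"))
t=c["color"][150:250,290:450]
cv2.imwrite("pics/w2.png",np.vstack([cv2.resize(a,(400,250)),cv2.resize(t,(400,250),interpolation=cv2.INTER_CUBIC)]))
E
```

```text
(no output)
```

View pics/w2.png

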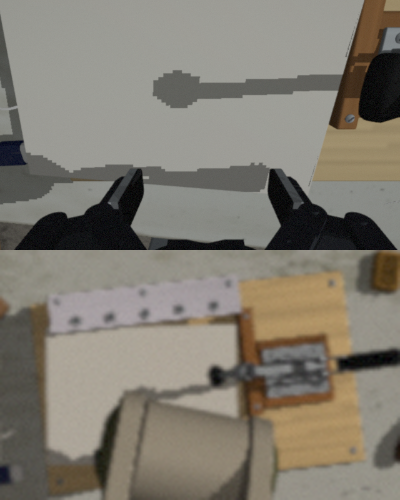

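The half-size wrist view is unclear around the fingertips at (140,170) and (270,170), so I need it at full size.

```bash
python3 - <<'E'
from h import *
a=eyes.capture("wrist")["color"]; cv2.imwrite("pics/w3.png",cv2.convertScaleAbs(cv2.resize(a[200:],None,fx=1.25,fy=1.25),alpha=1.3))
s=eyes.capture("side")["color"][165:250,290:400]; cv2.imwrite("pics/s3.png",s)
t=cv2.imread("pics/w3.png"); s=cv2.resize(s,(440,340),interpolation=cv2.INTER_CUBIC); z=np.zeros((340,800,3),np.uint8); z[:,:440]=s
cv2.imwrite("pics/w3.png",np.vstack([t,z]))
E
```

```text
(no output)
```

View pics/w3.png

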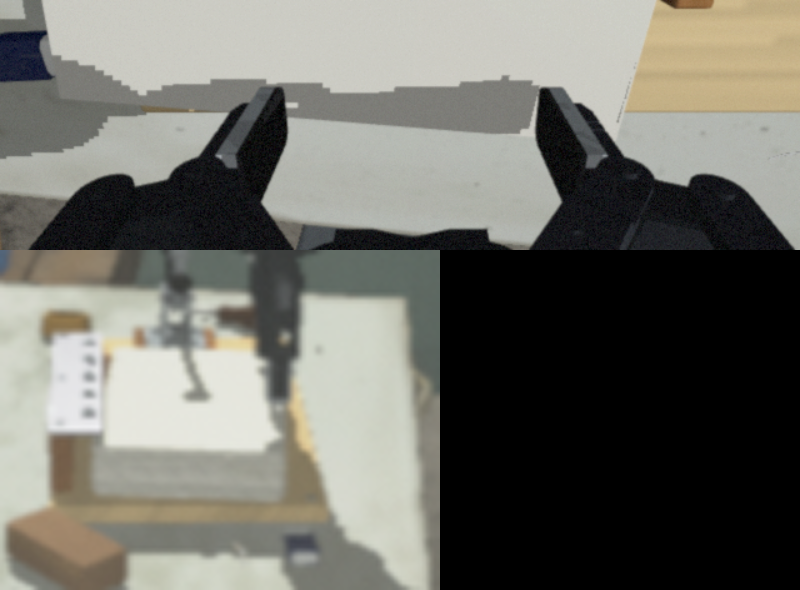

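```bash
python3 - <<'E'
from go import *
c=eyes.capture("wrist"); s,p,f,T,y=state()
M=R.from_euler("z",A).as_matrix()
jig=lambda P:(M.T@(np.array(P)-[*J,0])).round(1)
print("tcp",p,"cam",jig(c["xyz"]), "view dir",(M.T@cam(c)[0][:,2]).round(2))
for U in [(60,97),(620,140)]:
    print("edge@57",jig(px2w(c,U[0]/1.25,U[1]/1.25+200,57)))
for U in [(265,88),(285,90),(540,88),(560,88)]:
    for z in (24,37): print("tip",U,z,jig(px2w(c,U[0]/1.25,U[1]/1.25+200,z)))
for lp in [(0,0,8),(50,0,8),(50,-11,-5),(50,11,-5),(-50,0,8)]:
    w=np.array(s["eef_pos"])+rot(s["ee_rot"])@np.array(lp); q=w2px(c,w)[0]; print(lp,(q-[0,200])*1.25)
E
```

```text
tcp [-69.98381733  44.65643297  31.8578844 ] cam [ 12.2  44.7 191.8] view dir [-0.32  0.   -0.95]
edge@57 [-68.6 168.1  57. ]
edge@57 [-86.4 -31.3  57. ]
tip (265, 88) 24 [-83.9 108.2  24. ]
tip (265, 88) 37 [-76.4 103.2  37. ]
tip (285, 90) 24 [-84.9  99.6  24. ]
tip (285, 90) 37 [-77.3  95.3  37. ]
tip (540, 88) 24 [-83.9 -11.2  24. ]
tip (540, 88) 37 [-76.4  -6.8  37. ]
tip (560, 88) 24 [-83.9 -19.9  24. ]
tip (560, 88) 37 [-76.4 -14.9  37. ]
(0, 0, 8) [411.29999545  58.84558836]
(50, 0, 8) [529.1969782   58.83785289]
(50, -11, -5) [540.25687467  48.02241485]
(50, 11, -5) [535.08616548  97.76718222]
(-50, 0, 8) [293.38241355  58.85332519]
```

The wrist view puts the open fingertips above the block's top (z ≈ 60+), and the block has not moved. I'll back off and check how tip height changes with jaw opening.

Call:
move_arm(
  rows=[
    [[0, 15, 0, 0, 1], [0, 30, 0, 0, 1], [0, 50, 0, 0, 1], [0, 50, 0, 0, -1], [0, 50, 0, 0, -1], [0, 50, 0, 0, -1], [0, 50, 0, 0, -1], [0, 50, 0, 0, -1]],
  ],
)

```text
time_s: 6.08
eef_pos: [481.2, 12.9, 31.8]
ee_rot: [-0.0, 0.75, -0.661, -0.0]
force: [0.3, 0.0, 0.5]
grip_width: -0.003
```

```bash
python3 - <<'E'
from go import *
c=eyes.capture("wrist"); s,p,f,T,y=state(); print(p,f,s["grip_width"])
cv2.imwrite("pics/w4.png",cv2.convertScaleAbs(c["color"],alpha=1.3))
for lp in [(0,11,8),(0,-11,8),(14.5,-11,8),(-14.5,-11,8),(0,-11,-20)]:
    w=np.array(s["eef_pos"])+rot(s["ee_rot"])@np.array(lp); print(lp,w2px(c,w)[0].round())
E
```

```text
[-119.9150823    44.69222513   31.7873041 ] [ 0.49389139 -0.50998014  0.8825827 ] 0.0005151764415475583
(0, 11, 8) [329. 266.]
(0, -11, 8) [329. 228.]
(14.5, -11, 8) [357. 228.]
(-14.5, -11, 8) [301. 228.]
(0, -11, -20) [329. 253.]
```

View pics/w4.png

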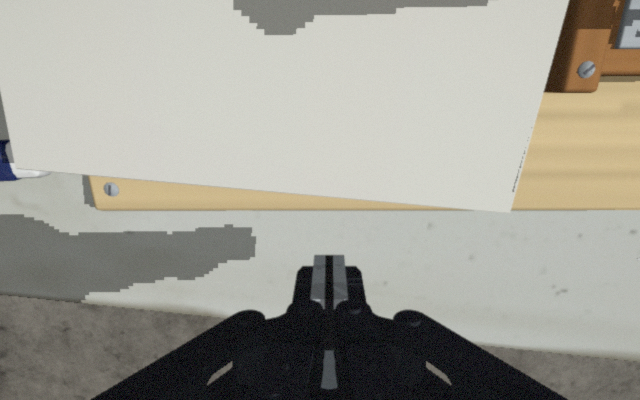

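```bash
python3 - <<'E'
from go import *
c=eyes.capture("side"); s,p,f,T,y=state()
im=c["color"]; x0,y0=340,150
im=cv2.resize(im[y0:y0+90,x0:x0+80],None,fx=6,fy=6,interpolation=cv2.INTER_CUBIC)
for lp,col in [((0,0,8),(0,0,255)),((0,0,-20),(0,255,0)),((0,-11,8),(255,0,0)),((0,11,8),(255,0,0))]:
    w=np.array(s["eef_pos"])+rot(s["ee_rot"])@np.array(lp); q=w2px(c,w)[0]; print(lp,q.round(1)); q=(q-[x0,y0]+.5)*6
    cv2.circle(im,tuple(int(v) for v in q),3,col,-1)
cv2.imwrite("pics/s4.png",im)
E
```

```text
(0, 0, 8) [372.8 207.8]
(0, 0, -20) [373.2 199.8]
(0, -11, 8) [369.4 207.8]
(0, 11, 8) [376.2 207.8]
```

View pics/s4.png

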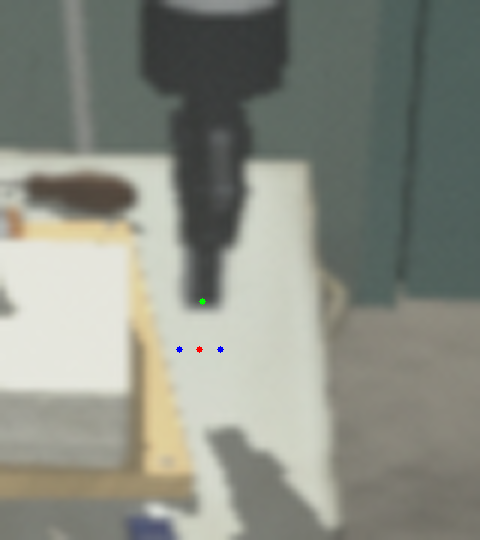

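The side view shows the shut fingertips ending about 17 mm above the reported TCP height (lower tip edge at about (203,306) in the crop), and the wrist view agrees. So I'll command heights about 26 mm lower.

Call:
move_arm(
  rows=[
    [[0, 0, 0, 0, 1], [0, 0, 0, 0, 1], [0, 0, 12, 0, 1], [0, 0, 25, 0, 1], [0, -10, 25, 0, 1], [0, -17, 25, 0, 1], [0, -20, 25, 0, 1], [0, -24, 25, 0, 1], [0, -27, 25, 0, 1], [0, -30, 25, 0, 1], [0, -32, 25, 0, 1], [0, -33, 25, 0, 1]],
  ],
)

```text
time_s: 7.68
eef_pos: [514.0, 17.0, 6.8]
ee_rot: [-0.0, 0.75, -0.661, -0.0]
force: [-4.2, -1.7, 1.1]
grip_width: 1.003
```

```bash
python3 go.py -70 45 7 -90
```

```text
t 7.675 at [-86.9  44.6   6.8] yaw -90.0 F [-4.4 -1.1  1.1] grip 1.0 q6 1.25
row [ -0.4 -16.9  -0.2] -0.0
```

Contact, about 4 N. I'll continue.

Call:
move_arm(
  rows=[
    [[0, -2, 0, 0, 1], [0, -4, 0, 0, 1], [0, -6, 0, 0, 1], [0, -8, 0, 0, 1], [0, -10, 0, 0, 1], [0, -12, 0, 0, 1], [0, -13, 0, 0, 1]],
  ],
)

```text
time_s: 8.55
eef_pos: [526.7, 18.7, 6.8]
ee_rot: [-0.0, 0.75, -0.661, -0.001]
force: [-5.1, -2.0, 3.3]
grip_width: 1.0
```

Call:
move_arm(
  rows=[
    [[0, -1, 0, 0, 1], [0, -2, 0, 0, 1], [0, -2, 0, 0, 1]],
  ],
)

```text
time_s: 8.93
eef_pos: [528.5, 19.2, 6.8]
ee_rot: [-0.0, 0.75, -0.661, -0.001]
force: [-5.3, -0.4, 2.9]
grip_width: 0.998
```

```bash
python3 go.py -70 45 7 -90
```

```text
t 8.925 at [-72.2  45.1   6.8] yaw -90.0 F [-5.3  0.2  2.9] grip 1.0 q6 1.26
row [ 0.1 -2.2 -0.2] 0.01
```

Call:
move_arm(
  rows=[
    [[0, -1, 0, 0, 1], [0, -2, 0, 0, 1], [0, -2, 0, 0, 1]],
  ],
)

```text
time_s: 9.3
eef_pos: [530.4, 19.7, 6.8]
ee_rot: [0.0, 0.751, -0.661, -0.001]
force: [-4.9, -0.6, 2.2]
grip_width: 0.999
```

Call:
move_arm(
  rows=[
    [[0, -1, 0, 0, 1], [0, -2, 0, 0, 1], [0, -2, 0, 0, 1]],
  ],
)

```text
time_s: 9.68
eef_pos: [532.3, 20.1, 6.7]
ee_rot: [0.0, 0.751, -0.661, -0.001]
force: [-5.0, -1.3, 2.9]
grip_width: 0.999
```

```bash
python3 go.py -100 45 7 -90
```

```text
t 9.675 at [-68.3  45.4   6.7] yaw -89.9 F [-5.1 -0.7  2.9] grip 1.0 q6 1.26
row [ 0.4 31.7 -0.2] 0.01
```

Still sliding; it hasn't reached the stop yet.

Call:
move_arm(
  rows=[
    [[0, -1, 0, 0, 1], [0, -2, 0, 0, 1], [0, -2, 0, 0, 1]],
  ],
)

```text
time_s: 10.05
eef_pos: [533.3, 20.4, 6.7]
ee_rot: [0.001, 0.751, -0.66, -0.002]
force: [-10.0, -2.6, 6.7]
grip_width: 1.002
```

Call:
move_arm(
  rows=[
    [[0, -1, 0, 0, 1], [0, -2, 0, 0, 1], [0, -2, 0, 0, 1]],
  ],
)

```text
time_s: 10.42
eef_pos: [533.2, 20.5, 6.7]
ee_rot: [0.003, 0.751, -0.66, -0.004]
force: [-17.1, -4.0, 11.8]
grip_width: 0.997
```

```bash
python3 go.py -100 45 7 -90; python3 - <<'E'
from go import *
c=eyes.capture("wrist"); M=R.from_euler("z",A).as_matrix()
# project home front edge & right edge at z=57
for P in [(-59,-50,57),(-59,150,57),(0,-50,57),(0,-50,43)]: print(P,w2px(c,M@np.array(P)+[*J,0])[0].round())
cv2.imwrite("pics/w5.png",cv2.convertScaleAbs(c["color"],alpha=1.3))
E
```

```text
t 10.425 at [-67.4  45.7   6.7] yaw -89.9 F [-17.5  -1.9  11.8] grip 1.0 q6 1.26
row [ 0.6 32.6 -0. ] 0.02
(-59, -50, 57) [592. 299.]
(-59, 150, 57) [ 43. 298.]
(0, -50, 57) [639. 136.]
(0, -50, 43) [606. 130.]
```

View pics/w5.png

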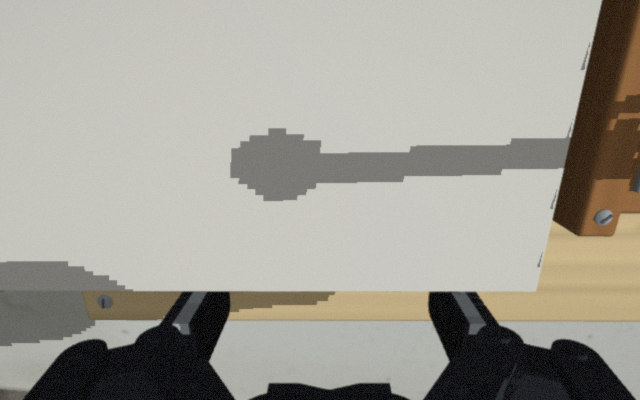

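The block is square on the back stop: its front edge is level at row 290 and the force jumped to 17 N. It is still about 19 mm off the side stop. Next I'll back off, lift and go to the left side.

Call:
move_arm(
  rows=[
    [[0, 10, 0, 0, 1], [0, 20, 0, 0, 1], [0, 22, -50, 0, 1], [0, 22, -100, 0, 1], [0, 22, -100, 0, 1]],
  ],
)

```text
time_s: 11.1
eef_pos: [514.2, 17.3, 110.2]
ee_rot: [0.001, 0.751, -0.66, -0.001]
force: [-0.1, 0.4, -0.1]
grip_width: 1.0
```

```bash
python3 go.py 5 188 100 0
```

```text
t 11.1 at [-86.6  44.9 110.2] yaw -89.9 F [-0.   0.4 -0.1] grip 1.0 q6 1.25
row [-142.9  -91.9   10.1] -14.98
```

Call:
move_arm(
  rows=[
    [[-55, 0, 0, -1.7, 1], [-110, 0, 0, -3.4, 1], [-143, -30, 0, -5.1, 1], [-143, -92, 0, -6.8, 1], [-143, -92, 0, -8.5, 1], [-143, -92, 0, -10.2, 1], [-143, -92, 0, -11.9, 1], [-143, -92, 0, -13.6, 1], [-143, -92, 0, -15, 1], [-143, -92, 0, -15, 1], [-143, -92, 0, -15, 1]],
  ],
)

```text
time_s: 12.48
eef_pos: [587.0, 170.8, 109.5]
ee_rot: [-0.0, 0.998, 0.063, -0.001]
force: [0.8, -0.6, 0.4]
grip_width: 1.0
```

```bash
python3 go.py 5 188 7 0;  python3 - <<'E'
from go import *
c=eyes.capture("wrist"); M=R.from_euler("z",A).as_matrix()
for P in [(-59,169,57),(30,169,57),(65,150,68),(102,195,28),(70,231,28)]: print(P,w2px(c,M@np.array(P)+[*J,0])[0].round())
cv2.imwrite("pics/w6.png",cv2.convertScaleAbs(c["color"],alpha=1.3))
E
```

```text
t 12.475 at [  4.9 188.1 109.5] yaw -0.0 F [ 0.7 -0.7  0.4] grip 1.0 q6 -0.03
row [4.000e-01 1.000e-01 1.025e+02] -0.01
(-59, 169, 57) [234. 244.]
(30, 169, 57) [367. 244.]
(65, 150, 68) [421. 278.]
(102, 195, 28) [464. 194.]
(70, 231, 28) [424. 144.]
```

View pics/w6.png

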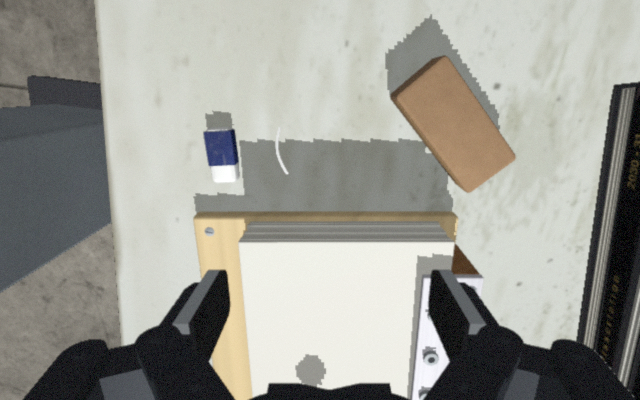

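Left side: the block's edge is at row 240 (jig y ≈ 171). The sanding block's near corner (470,190) and the eraser are clear of the fingers' path. I'll descend and push.

Call:
move_arm(
  rows=[
    [[0, -4, 40, 0, 1], [0, -4, 75, 0, 1], [0, -4, 98, 0, 1], [0, -4, 103, 0, 1], [0, 2, 103, 0, 1], [0, 6, 103, 0, 1], [0, 9, 103, 0, 1], [0, 12, 103, 0, 1], [0, 14, 103, 0, 1], [0, 16, 103, 0, 1]],
  ],
)

```text
time_s: 13.78
eef_pos: [589.4, 155.7, 7.8]
ee_rot: [-0.001, 0.998, 0.063, -0.0]
force: [-0.6, 4.9, 4.7]
grip_width: 0.998
```

Call:
move_arm(
  rows=[
    [[0, 2, 0, 0, 1], [0, 4, 0, 0, 1], [0, 6, 0, 0, 1], [0, 7, 0, 0, 1]],
  ],
)

```text
time_s: 14.28
eef_pos: [590.5, 148.8, 8.1]
ee_rot: [-0.001, 0.998, 0.063, 0.0]
force: [-0.5, 5.0, 3.4]
grip_width: 1.001
```

```bash
python3 go.py 5 161 7 0
```

```text
t 14.275 at [  5.6 165.8   8.1] yaw -0.0 F [0.1 5.  3.4] grip 1.0 q6 -0.07
row [-0.5  4.8  1.1] -0.0
```

Call:
move_arm(
  rows=[
    [[0, 2, 1, 0, 1], [0, 3, 1, 0, 1], [0, 3, 1, 0, 1]],
  ],
)

```text
time_s: 14.65
eef_pos: [591.1, 145.9, 7.5]
ee_rot: [-0.001, 0.998, 0.063, 0.001]
force: [-1.7, 4.8, 3.8]
grip_width: 0.996
```

Call:
move_arm(
  rows=[
    [[0, 1, 0, 0, 1], [0, 2, 0, 0, 1], [0, 2, 0, 0, 1]],
  ],
)

```text
time_s: 15.02
eef_pos: [591.4, 144.0, 7.5]
ee_rot: [-0.001, 0.998, 0.063, 0.001]
force: [-0.5, 5.1, 1.7]
grip_width: 1.0
```

Call:
move_arm(
  rows=[
    [[0, 1, 0, 0, 1], [0, 2, 0, 0, 1], [0, 2, 0, 0, 1]],
  ],
)

```text
time_s: 15.4
eef_pos: [591.2, 144.0, 7.5]
ee_rot: [-0.003, 0.998, 0.063, 0.001]
force: [-2.4, 14.6, 2.4]
grip_width: 0.997
```

```bash
python3 go.py 5 161 7 0
```

```text
t 15.4 at [  5.7 160.9   7.5] yaw 0.0 F [-0.5 14.8  2.4] grip 1.0 q6 -0.09
row [-0.7 -0.1  0.5] 0.0
```

Seated against the side stop at y = 160.9 (161 expected). A firm extra push, then I'll re-seat the front.

Call:
move_arm(
  rows=[
    [[0, 2, 0, 0, 1], [0, 2, 0, 0, 1], [0, -8, 0, 0, 1], [0, -20, 0, 0, 1], [0, -20, -50, 0, 1], [0, -20, -100, 0, 1], [0, -20, -100, 0, 1]],
  ],
)

```text
time_s: 16.27
eef_pos: [590.6, 163.6, 111.7]
ee_rot: [-0.002, 0.998, 0.063, 0.004]
force: [-0.1, 0.5, 0.3]
grip_width: 0.998
```

```bash
python3 go.py -90 50 108 -90
```

```text
t 16.275 at [  7.5 180.5 111.7] yaw 0.0 F [-0.   0.5  0.3] grip 1.0 q6 -0.05
row [-97.6 130.5   2.3] 15.0
```

Call:
move_arm(
  rows=[
    [[-40, 20, 0, 1.7, 1], [-80, 60, 0, 3.4, 1], [-98, 110, 0, 5.1, 1], [-98, 130, 0, 6.8, 1], [-98, 130, 0, 8.5, 1], [-98, 130, 0, 10.2, 1], [-98, 130, 0, 11.9, 1], [-98, 130, 0, 13.6, 1], [-98, 130, 0, 15, 1], [-98, 130, 0, 15, 1], [-98, 130, 0, 15, 1]],
  ],
)

```text
time_s: 17.65
eef_pos: [509.5, 22.3, 109.8]
ee_rot: [-0.004, 0.751, -0.66, 0.001]
force: [-0.0, 1.1, -0.7]
grip_width: 0.998
```

```bash
python3 go.py -90 50 7 -90
```

```text
t 17.65 at [-90.7  50.5 109.8] yaw -89.8 F [ 0.1  1.1 -0.7] grip 1.0 q6 1.25
row [  0.9   0.2 102.8] 0.03
```

Call:
move_arm(
  rows=[
    [[1, 0, 50, 0, 1], [1, 0, 95, 0, 1], [1, 0, 103, 0, 1], [1, -8, 103, 0, 1], [1, -14, 103, 0, 1], [1, -18, 103, 0, 1], [1, -20, 103, 0, 1], [1, -21, 103, 0, 1], [1, -21, 103, 0, 1]],
  ],
)

```text
time_s: 18.77
eef_pos: [531.2, 24.5, 7.0]
ee_rot: [-0.004, 0.751, -0.66, 0.001]
force: [0.5, -0.3, -0.8]
grip_width: 0.999
```

Call:
move_arm(
  rows=[
    [[0, -1, 0, 0, 1], [0, -2, 0, 0, 1], [0, -2, 0, 0, 1]],
  ],
)

```text
time_s: 19.15
eef_pos: [533.0, 24.8, 7.0]
ee_rot: [-0.004, 0.751, -0.66, 0.001]
force: [-1.5, -1.6, 0.9]
grip_width: 1.005
```

```bash
python3 go.py -68 50 7 -90
```

```text
t 19.15 at [-67.1  50.    7. ] yaw -89.8 F [-1.7 -1.4  0.9] grip 1.01 q6 1.26
row [-0.   0.9 -0. ] 0.03
```

Call:
move_arm(
  rows=[
    [[0, -1, 0, 0, 1], [0, -2, 0, 0, 1], [0, -2, 0, 0, 1]],
  ],
)

```text
time_s: 19.52
eef_pos: [533.1, 24.8, 6.9]
ee_rot: [-0.003, 0.751, -0.66, -0.001]
force: [-12.2, -2.9, 7.9]
grip_width: 0.998
```

Call:
move_arm(
  rows=[
    [[0, 10, 0, 0, 1], [0, 20, 0, 0, 1], [0, 20, -50, 0, 1], [0, 20, -100, 0, 1], [0, 20, -150, 0, -1], [0, 20, -170, 0, -1], [0, 20, -170, 0, -1]],
  ],
)

```text
time_s: 20.4
eef_pos: [513.2, 21.3, 177.9]
ee_rot: [-0.003, 0.751, -0.66, 0.0]
force: [-0.1, -0.1, -0.6]
grip_width: 0.374
```

```bash
python3 go.py -80 -235 175 -90; python3 - <<'E'
from go import *
c=eyes.capture("wrist"); M=R.from_euler("z",A).as_matrix()
for P in [(-59,-50,57),(-59,150,57),(65,-50,57),(65,150,57),(72,-50,43),(-43,-50,43)]: print(P,w2px(c,M@np.array(P)+[*J,0])[0].round())
cv2.imwrite("pics/w7.png",cv2.convertScaleAbs(c["color"],alpha=1.3))
E
```

```text
t 20.4 at [-87.1  49.1 177.9] yaw -89.9 F [-0.1 -0.1 -0.6] grip 0.37 q6 1.25
row [284.1  -6.4   1.8] 0.02
(-59, -50, 57) [452. 155.]
(-59, 150, 57) [205. 154.]
(65, -50, 57) [472. -21.]
(65, 150, 57) [186. -21.]
(72, -50, 43) [466. -26.]
(-43, -50, 43) [448. 133.]
```

View pics/w7.png

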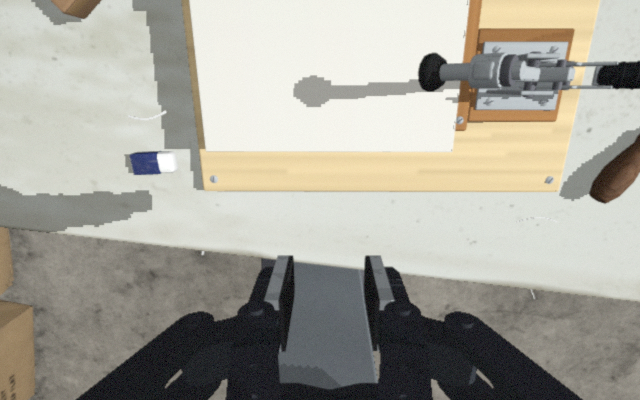

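The block is square and tight in the corner: front edge flat at row 150, right edge on the side stop at column 454. Now the handle, whose grip starts at about (610,75).

```bash
python3 - <<'E'
from go import *
c=eyes.capture("wrist"); M=R.from_euler("z",A).as_matrix()
for u,v,z in [(620,75,90),(430,72,120)]: print((M.T@(px2w(c,u,v,z)-[*J,0])).round(1))
E
python3 go.py -80 -240 175 -90;python3 go.py 0 -240 175 -90
```

```text
[   0.5 -142.4   90. ]
[  1.1  -8.9 120. ]
t 20.5 at [-88.   49.4 175.7] yaw -89.9 F [ 0.5 -0.9 -0.6] grip 0.19 q6 1.25
row [289.4  -7.3  -0.8] 0.02
t 20.5 at [-88.   49.4 175.7] yaw -89.9 F [ 0.5 -0.9 -0.6] grip 0.19 q6 1.25
row [289.6 -87.3  -0.7] 0.02
```

Call:
move_arm(
  rows=[
    [[60, 0, 0, 0, -1], [120, 0, 0, 0, -1], [180, 0, 0, 0, -1], [240, 0, 0, 0, -1], [289, -10, 0, 0, -1], [289, -50, 0, 0, -1], [289, -87, 0, 0, -1], [289, -87, 0, 0, -1], [289, -87, 0, 0, -1], [289, -87, 0, 0, -1], [289, -87, 0, 0, -1]],
  ],
)

```text
time_s: 21.88
eef_pos: [635.1, -254.2, 174.6]
ee_rot: [-0.002, 0.751, -0.66, -0.001]
force: [0.2, -0.3, -0.6]
grip_width: -0.001
```

```bash
python3 go.py 0 -240 68 -90
```

```text
t 21.875 at [  -0.8 -239.6  174.6] yaw -89.9 F [ 0.2 -0.4 -0.6] grip -0.0 q6 0.89
row [  0.9  -0.6 106.6] 0.02
```

Call:
move_arm(
  rows=[
    [[0, -1, 40, 0, -1], [0, -1, 80, 0, -1], [0, -1, 105, 0, -1], [0, -1, 106, 0, -1], [-8, -1, 106, 0, -1], [-16, -1, 106, 0, -1], [-24, -1, 106, 0, -1], [-30, -1, 106, 0, -1], [-36, -1, 106, 0, -1], [-42, -1, 106, 0, -1], [-42, -1, 106, 0, -1]],
  ],
)

```text
time_s: 23.25
eef_pos: [633.5, -222.5, 76.8]
ee_rot: [0.001, 0.75, -0.661, 0.011]
force: [-5.3, -37.1, 26.0]
grip_width: 0.004
```

```bash
python3 go.py 0 -165 80 -90; python3 - <<'E'
from h import *
c=eyes.capture("side"); cv2.imwrite("pics/s8.png",c["color"])
E
```

```text
t 23.25 at [   1.6 -207.9   76.8] yaw -90.1 F [-10.  -36.2  26. ] grip 0.0 q6 0.94
row [-42.9   1.6  -3.9] -0.01
```

The force (−36, +26 N) points along the handle axis. The tip is sticking to the finger by friction and pushing straight at the hinge. I'll back off and follow the tip's arc, up and in.

Call:
move_arm(
  rows=[
    [[8, 0, 0, 0, -1], [16, 0, 5, 0, -1], [16, 0, 8, 0, -1]],
  ],
)

```text
time_s: 23.68
eef_pos: [635.2, -237.9, 67.6]
ee_rot: [0.001, 0.75, -0.662, 0.009]
force: [-0.4, 0.6, -0.4]
grip_width: 0.001
```

```bash
python3 go.py 0 -214 70 -90; python3 - <<'E'
from go import *
c=eyes.capture("side"); s,p,f,T,y=state(); x0,y0=290,130
M=R.from_euler("z",A).as_matrix()
im=cv2.resize(c["color"][y0:y0+90,x0:x0+100],None,fx=7,fy=6,interpolation=cv2.INTER_CUBIC)
a=cv2.resize(cv2.imread("pics/top0.png")[:1,:1],(1,1))
t=eyes.capture("wrist")["color"]; t=cv2.resize(t,None,fx=.5,fy=.5)
o=np.zeros((600,700,3),np.uint8); o[:400]=cv2.resize(im,(700,400)); o[400:,:320]=t
tp=eyes.capture("top")["color"][160:230,370:470]; o[400:,330:616]=cv2.resize(tp,(286,200),interpolation=cv2.INTER_CUBIC)
cv2.imwrite("pics/m9.png",o)
for P in [(0,-197,106),(0,-202,98)]: print("handle px side",w2px(c,M@np.array(P)+[*J,0])[0])
E
```

```text
t 23.675 at [   1.3 -223.5   67.6] yaw -90.1 F [-0.3  0.6 -0.4] grip 0.0 q6 0.92
row [-9.4  1.3 -2.6] -0.01
handle px side [333.17076221 160.46499798]
handle px side [333.09812266 162.11832845]
```

Call:
move_arm(
  rows=[
    [[-4, 1, -1, 0, -1], [-6, 1, -1, 0, -1], [-6, 1, -1, 0, -1]],
  ],
)

```text
time_s: 24.2
eef_pos: [633.7, -231.3, 69.1]
ee_rot: [0.001, 0.75, -0.661, 0.01]
force: [0.0, 0.2, -0.3]
grip_width: -0.003
```

Call:
move_arm(
  rows=[
    [[-2, 0, -1, 0, -1], [-3, 0, -2, 0, -1], [-3, 0, -2, 0, -1]],
  ],
)

```text
time_s: 24.58
eef_pos: [633.3, -228.3, 71.2]
ee_rot: [0.001, 0.75, -0.661, 0.01]
force: [-0.0, 0.4, -1.2]
grip_width: 0.001
```

Call:
move_arm(
  rows=[
    [[-2, 0, 2, 0, -1], [-3, 0, 3, 0, -1], [-3, 0, 3, 0, -1]],
  ],
)

```text
time_s: 24.95
eef_pos: [632.9, -225.2, 67.9]
ee_rot: [0.001, 0.75, -0.661, 0.009]
force: [-0.4, 0.5, -0.4]
grip_width: -0.001
```

Call:
move_arm(
  rows=[
    [[-2, 0, 0, 0, -1], [-3, 0, 0, 0, -1], [-3, 0, 0, 0, -1]],
  ],
)

```text
time_s: 25.32
eef_pos: [632.8, -222.9, 68.5]
ee_rot: [0.001, 0.75, -0.661, 0.01]
force: [0.1, -5.3, 3.7]
grip_width: 0.003
```

Gentle contact. Now along the arc.

Call:
move_arm(
  rows=[
    [[-3, 0, -4, 0, -1], [-6, 0, -8, 0, -1], [-10, 0, -12, 0, -1], [-14, 0, -16, 0, -1], [-14, 0, -16, 0, -1]],
  ],
)

```text
time_s: 25.95
eef_pos: [630.8, -207.9, 84.4]
ee_rot: [0.001, 0.75, -0.661, 0.01]
force: [-0.2, -0.3, -0.5]
grip_width: 0.002
```

```bash
python3 go.py 0 -179 98 -90
```

```text
t 25.95 at [   0.7 -193.1   84.4] yaw -90.0 F [-0.2 -0.3 -0.5] grip 0.0 q6 0.96
row [-13.9   0.5 -13.9] 0.01
```

Call:
move_arm(
  rows=[
    [[-4, 0, -4, 0, -1], [-8, 0, -8, 0, -1], [-13, 0, -12, 0, -1], [-17, 0, -14, 0, -1], [-17, 0, -14, 0, -1]],
  ],
)

```text
time_s: 26.58
eef_pos: [628.5, -190.4, 98.3]
ee_rot: [0.001, 0.751, -0.661, 0.01]
force: [0.2, 0.2, 0.5]
grip_width: 0.002
```

```bash
python3 go.py 0 -179 98 -90; python3 - <<'E'
from go import *
M=R.from_euler("z",A).as_matrix()
o=[]
for n in("top","side"):
    c=eyes.capture(n); P=[(0,-109-105*np.sin(t),50+105*np.cos(t)) for t in (1,.6)]
    q=w2px(c,np.array(P)@M.T+[*J,0]); print(n,q.round(1))
    x,y=q.mean(0).astype(int); im=cv2.resize(c["color"][y-35:y+45,x-60:x+60],(720,480),interpolation=cv2.INTER_CUBIC)
    cv2.imwrite(f"pics/{n}10.png",im)
E
```

```text
t 26.575 at [   0.7 -175.5   98.3] yaw -89.9 F [0.3 0.2 0.5] grip 0.0 q6 0.98
row [3.5 0.7 0.4] 0.01
top [[450.6 192.3]
 [442.4 192.7]]
side [[333.2 160.2]
 [333.6 154.8]]
```

```bash
python3 - <<'E'
from go import *
import pickle
M=R.from_euler("z",A).as_matrix()
c0=pickle.load(open("top0.pkl","rb")); c=eyes.capture("top")
q=w2px(c,M@np.array([0,-8,110])+[*J,0])[0].astype(int); print(q)
for k in (c0,c):
    g=cv2.cvtColor(k["color"],cv2.COLOR_BGR2GRAY)[q[1]-10:q[1]+14:2,q[0]-44:q[0]+24:3]; print(g)
E
```

```text
[375 200]
[[165 164 165 162 164 163 165 163 164 165 161 163 161 164 164 164 166 164
   92  75  82  63 110]
 [165 165 163 166 165 164 161 164 162 164 164 165 162 163 161 165 164 163
   92  74  83  70 112]
 [164 164 164 163 162 163 164 162 163 162 165 163 164 165 163 164 166 164
   89  72  82  61 102]
 [163 163 163 164 164 162 165 165 163 163 163 165 163 162 148  93 154 147
   71  69  73  90 102]
 [163 165 163 163 165 163 164 166 163 164 164 164 164 162 111  27  79  77
   66  73  78 128 131]
 [162 164 164 165 162 163 164 164 162 162 162 162 164 163  99  19  56  71
   65  70  58  72 100]
 [163 162 163 163 165 162 165 165 164 164 164 162 162 165 121  13  54  95
   70  51  48  46 104]
 [165 162 164 164 162 135 155 159 162 163 159 145 114 111 103  67  92 119
   96  37  48  42  77]
 [165 162 164 159 114  94 103 131 115 112 112  97  96  98 124 152 153 165
  105  43  59  52  98]
 [164 161 165 155  95  95  97  95  97  96 109 154 153 154 164 163 163 164
  105  48  82  73 104]
 [164 165 162 161  96  94  95 123 154 155 158 162 162 164 163 166 164 164
  113  54  84  79  83]
 [162 163 164 165 152 1
[... 539 characters left out ...]
 89  99 116 118 105]
 [168 168 168 167 168 166 168 165 167 158 149 106  62  38  45  69  66  69
   72  71  65  57  67]
 [168 169 167 166 168 167 165 155 132 107  97  95  49  36  41  55  78  88
   94  86  48  43  70]
 [167 167 168 165 163 134 114  96  96  96  96  96  79  25  63  91  95  97
   98  93  52  40  64]
 [164 156 119 117 112  98  97  96  96  94  96  96  93  89  91  96  96  96
   99  93  54  44  64]
 [116 105  98 100  99  95  98  97  97  98  96  95  94  96  93  95  98  97
   95  95  53  43  64]
 [ 95  94  96  95  96  99  95  97  96  98  96  94  95  96  97  97  96  94
   95  97  58  45  69]
 [ 95  97  98  97  96  95  98  99  95  98  98  96  95  97  98  96  98  97
   95  97  65  54  82]]
```

The pad has swung out by about 6 px in the top view, so the handle is following. I'll continue.

Call:
move_arm(
  rows=[
    [[-5, 0, -3, 0, -1], [-10, 0, -6, 0, -1], [-15, 0, -8, 0, -1], [-19, 0, -9, 0, -1], [-23, 0, -10, 0, -1], [-23, 0, -10, 0, -1]],
  ],
)

```text
time_s: 27.48
eef_pos: [625.5, -167.8, 107.8]
ee_rot: [0.001, 0.75, -0.661, 0.01]
force: [0.8, -1.5, 1.0]
grip_width: -0.002
```

Call:
move_arm(
  rows=[
    [[-3, 0, -1, 0, -1], [-6, 0, -2, 0, -1], [-9, 0, -2, 0, -1], [-9, 0, -2, 0, -1]],
  ],
)

```text
time_s: 27.98
eef_pos: [624.2, -158.3, 109.5]
ee_rot: [0.001, 0.751, -0.661, 0.01]
force: [-0.3, -0.9, 0.9]
grip_width: -0.002
```

```bash
python3 go.py 0 -130 108 -90
```

```text
t 27.975 at [   0.4 -143.   109.5] yaw -89.9 F [-0.4 -0.8  0.9] grip -0.0 q6 1.02
row [-13.1   0.4   1.3] 0.01
```

Call:
move_arm(
  rows=[
    [[-3, 0, 0, 0, -1], [-6, 0, 0, 0, -1], [-8, 0, 0, 0, -1], [-8, 0, 0, 0, -1]],
  ],
)

```text
time_s: 28.48
eef_pos: [623.1, -150.0, 109.3]
ee_rot: [0.001, 0.751, -0.661, 0.01]
force: [0.2, -0.3, -0.0]
grip_width: -0.001
```

Call:
move_arm(
  rows=[
    [[-2, 0, 0, 0, -1], [-4, 0, 0, 0, -1], [-6, 0, 0, 0, -1], [-6, 0, 0, 0, -1]],
  ],
)

```text
time_s: 28.98
eef_pos: [622.3, -143.9, 109.2]
ee_rot: [0.001, 0.751, -0.66, 0.01]
force: [0.4, -0.3, -0.1]
grip_width: -0.003
```

Call:
move_arm(
  rows=[
    [[-2, 0, 0, 0, -1], [-4, 0, 0, 0, -1], [-4, 0, 0, 0, -1]],
  ],
)

```text
time_s: 29.35
eef_pos: [621.9, -140.8, 109.2]
ee_rot: [0.002, 0.751, -0.661, 0.01]
force: [0.0, -6.1, -1.9]
grip_width: -0.001
```

```bash
python3 go.py 0 -130 108 -90
```

```text
t 29.35 at [   0.3 -125.5  109.2] yaw -89.9 F [-0.7 -6.  -1.9] grip -0.0 q6 1.04
row [4.5 0.4 1.3] 0.01
```

Call:
move_arm(
  rows=[
    [[-2, 0, 0, 0, -1], [-4, 0, 0, 0, -1], [-4, 0, 0, 0, -1]],
  ],
)

```text
time_s: 29.72
eef_pos: [621.9, -140.6, 109.4]
ee_rot: [0.003, 0.75, -0.661, 0.013]
force: [2.3, -16.9, -3.7]
grip_width: 0.001
```

Call:
move_arm(
  rows=[
    [[-2, 0, 0, 0, -1], [-3, 0, 0, 0, -1], [-3, 0, 0, 0, -1]],
  ],
)

```text
time_s: 30.1
eef_pos: [621.9, -140.9, 109.4]
ee_rot: [0.005, 0.75, -0.661, 0.016]
force: [3.4, -15.1, -3.9]
grip_width: 0.001
```

```bash
python3 go.py 0 -130 108 -90
```

```text
t 30.1 at [   0.4 -125.5  109.4] yaw -90.1 F [  1.5 -15.4  -3.9] grip 0.0 q6 1.06
row [4.4 0.4 1.6] -0.01
```

Blocked at 15 N, which suggests the handle is already on its locked stop. I'll withdraw outward and up, then look.

Call:
move_arm(
  rows=[
    [[10, 0, 0, 0, -1], [30, 0, 0, 0, -1], [70, 0, 0, 0, -1], [100, 0, -30, 0, -1], [110, 20, -80, 0, -1], [110, 80, -110, 0, -1], [110, 140, -110, 0, -1], [110, 200, -110, 0, -1], [110, 200, -110, 0, -1], [110, 200, -110, 0, -1]],
  ],
)

```text
time_s: 31.35
eef_pos: [435.8, -272.6, 220.4]
ee_rot: [0.004, 0.75, -0.662, 0.016]
force: [-1.2, -0.8, 0.1]
grip_width: -0.003
```

```bash
python3 go.py 0 -130 108 -90; python3 - <<'E'
from go import *
import pickle
M=R.from_euler("z",A).as_matrix(); tj=lambda P:np.array(P,float)@M.T+[*J,0]
c=eyes.capture("top"); pickle.dump(c,open("top9.pkl","wb")); s=eyes.capture("side"); pickle.dump(s,open("side9.pkl","wb"))
for k,n in((c,"top"),(s,"side")):
    print(n,"tip locked/q.9/open",w2px(k,tj([(0,-101,154),(0,-119.5,154.5),(0,-197,106)])).round(1).tolist(),"pad",w2px(k,tj([(0,-5,57)])).round(1).tolist())
print("block home corners",w2px(c,tj([(-59,-50,57),(-59,150,57),(0,-50,57)])).round(1).tolist())
a=cv2.resize(c["color"][145:250,290:460],(680,420),interpolation=cv2.INTER_CUBIC)
x0,y0=300,140
b=cv2.resize(s["color"][140:240,290:385],(171,180),interpolation=cv2.INTER_CUBIC)
w=cv2.resize(eyes.capture("wrist")["color"],(288,180))
o=np.zeros((600,680,3),np.uint8); o[:420]=a; o[420:,:171]=b; o[420:,180:468]=w
cv2.imwrite("pics/final.png",o)
E
```

```text
t 31.35 at [-200.8 -232.8  220.4] yaw -90.1 F [-1.2 -0.6  0.1] grip -0.0 q6 0.66
row [-106.6 -199.   112.2] -0.02
top tip locked/q.9/open [[416.1, 195.3], [424.0, 194.5], [450.4, 192.3]] pad [[371.6, 201.6]]
side tip locked/q.9/open [[334.4, 155.8], [334.2, 154.1], [333.2, 160.5]] pad [[335.2, 192.7]]
block home corners [[391.4, 222.2], [315.1, 230.4], [388.7, 199.7]]
```

View pics/final.png

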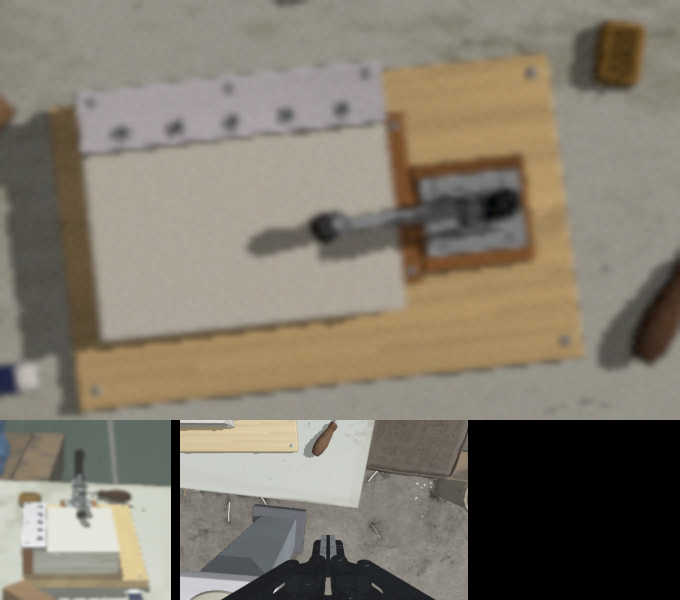

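The final view agrees with locked and home:

| Item | Seen (top-camera px) | Predicted (top-camera px) |
|---|---|---|
| Handle tip | (416,196) | (416,195) for locked |
| Pad | (371,202) on the block | (372,202) |
| Block front corners | (391,221), (315,230) | (391,222), (315,230) |

The strip covers the spine edge along its whole length, and the hand is clear.

```bash
python3 -c "
from h import *
print(ctrl.finish_job())"
```

```text
the job is handed in; nothing more can be done
None
```

I pushed the block square into the corner of both stops, then locked the toggle clamp, took the hand away and handed the job in at about 31 s.

**Last checks**
- **Block:** the force rose sharply against each stop (about 12–17 N at the back, 15 N at the side). In the last picture its front corners are within 1–2 px (about 2–3 mm) of their home positions.
- **Clamp:** the handle tip and the pad are within about 1 px of their predicted locked positions. The handle stayed there after the fingers left it.
- **Hand and tools:** the hand is well clear. The beeswax, awl, eraser and the visible edge of the sanding block look unmoved. The lead weight, thread reel and thread cone were not in the last crop.

**What went wrong or disagreed**
- **Fingertip height:** the fingertips really end about 25 mm higher than the tool data say, so my first push went over the block without moving it. I corrected the height from the side and wrist pictures.
- **Handle push:** my first push on the handle jammed by friction, with about 45 N in total at the fingertips. I backed off and followed the handle's arc instead.
- **Past the lock:** I pressed the handle against its stop with about 17 N before I realised it had already locked. I did not see the snap itself in the force readings.

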